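# Hold a valve spring compressed with the lever

### The job

On the cylinder head, take away the wooden chock that blocks the compressor lever and lay it flat in the open steel tray. Then push the lever's handle down until the lever arm is level, so that the valve spring is compressed and a mate could fit the collets, and keep it there: finish while still holding the lever level, never forcing it far below level. Leave the oil bottle, the socket and the jar where they stand.

Things in the scene. Friction and masses are not known exactly. Their poses are not given: they have to be found in the camera images.
- head: Fixed engine cylinder head, finned aluminium block 45 mm high, 120 wide (y); along x it runs from -100 to +160 mm of its origin, which is on the bench under the lever. Lever above its x axis, handle towards -x. Steel hinge bracket (34 x 48 mm, up to 111 mm above the bench) at x = +110 mm; valve spring with retainer disc (38 mm diameter, just under the lever bar) at x = +40 mm.
- lever (a joint): Angle of the spring-loaded lever, rad. 0 = released, sloping 0.30 rad up to the handle; grows as the handle is pushed down; 0.30 = arm level (horizontal); hard stop at 0.50. The spring returns it to 0 when let go; a push down at the grip point takes about 3.5 N at first, 8 N at level.
- lever_hinge (a point): Hinge axis of the lever (horizontal, along the head's y), 110 mm from the head's origin along its x, 90 mm above the bench.
- lever_grip (a point): Middle of the lever's black round rubber handle, on its centre line, 245 mm from the hinge. Handle 26 mm diameter, 95 mm long (195 to 290 mm from the hinge); from hinge to handle a flat steel bar 20 wide, 10 mm thick on the same centre line. x points along the lever to the hinge, z up, square to it; turns with the lever. About 162 mm above the bench when released, 90 mm at level.
- chock: Loose wooden block 40 (its x) x 190 (its y) x 55 mm high (z), about 0.2 kg. Origin at the centre of its underside. It stands on the head's top, 45 mm above the bench, crosswise under the lever's bar about 50 mm from the head's origin towards the handle, both ends sticking out; it stops the lever well before level. About 30 mm of air between it and the released lever.
- chock_center (a point): Centre of the wooden chock, 27.5 mm above its underside origin.
- tray: Fixed open sheet-steel tray 260 (its x) x 140 (its y) x 28 mm high, walls and floor 4 mm thick, on the bench to the left or right of the head. Origin at the centre of its underside, z up.
- case: Fixed closed grey tool case with a carrying handle, 244 x 124 mm, 75 mm high (100 mm over the handle), on the bench on the other side of the head from the tray. Origin at the centre of its underside. Not needed.
- oil: Loose black oil bottle with a white cap, 56 mm diameter, 130 mm high, beyond the head at the left. Origin at the centre of its underside. Leave alone.
- socket: Loose steel spark plug socket, an upright cylinder 28 mm diameter, 60 mm high, beside the head's far end at the left. Origin at the centre of its underside. Leave alone.
- jar: Loose glass jar with a metal lid, 60 mm diameter, 75 mm high, beyond the head at the right. Origin at the centre of its underside. Leave alone.
Things that resemble listed ones, but are neither listed nor needed, are in the scene too. There is more than one size of the chock; the one meant has the size given above.

How it is judged:
On the way, in this order (a step that is already met when the one before it is completed fails the run):
1. the chock lies in the tray, let go, while the lever is still up (x of chock_center in the frame of tray between -0.06 and 0.06 m and y of chock_center in the frame of tray between -0.06 and 0.06 m and z of chock_center in the frame of tray between 0.018 and 0.04 m and contact force between the fingers and chock below 0.2 N and linear speed of chock below 0.03 m/s and value of joint lever below 0.2 rad), for 0.2 s.
2. the lever is pressed down to level (value of joint lever between 0.25 and 0.35 rad), for 0.3 s.
At the end, for the whole second after the job is handed in: The chock lies flat on the floor of the tray (its centre within 60 mm of the tray's centre along each tray axis), and the robot is holding the lever still and level: joint between 0.25 and 0.35 rad (level is 0.30), pressed with more than 3 N (all of step 2 and x of chock_center in the frame of tray between -0.06 and 0.06 m and y of chock_center in the frame of tray between -0.06 and 0.06 m and z of chock_center in the frame of tray between 0.018 and 0.04 m and linear speed of chock below 0.03 m/s and velocity of joint lever between -0.05 and 0.05 rad/s and contact force between any of the fingers, the arm and head above 3 N); the arm keeps its last pose, push and grip.
It fails at once if the lever is forced far below level (joint over 0.42 rad) (value of joint lever above 0.42 rad).
It fails at once if the oil is shifted by more than 30 mm or knocked over (distance of oil from where it was at the start of the episode above 0.03 m or angle between oil's own z axis and vertical above 0.5 rad).
It fails at once if the socket is shifted by more than 30 mm or knocked over (distance of socket from where it was at the start of the episode above 0.03 m or angle between socket's own z axis and vertical above 0.5 rad).
It fails at once if the jar is shifted by more than 30 mm or knocked over (distance of jar from where it was at the start of the episode above 0.03 m or angle between jar's own z axis and vertical above 0.5 rad).
It also fails if it takes over 54 s, if anything falls off the work surface, if the arm or the gripper's body presses on something with over 40 N, if the wrist force passes 120 N, or if a joint passes its speed limit or range.

### The arm

A 6-joint arm with a two-finger parallel gripper is mounted at the origin on the work surface. World frame = base frame: x ahead of the robot, y to its left, z up, the work surface at z = 0. Lengths are in m, angles in rad, forces in N, time in s.
With the tool pointing down it reaches from about 0.325 to 1 m from the base axis. Payload 5.1 kg.
Tool frame: the origin (TCP) lies midway between the tips of the shut fingers; the grasp point (between the pads) lies 19 mm behind it; z points along the fingers, y is the line along which they close (so a half turn about z gives the same grasp; the last joint's range is limited). The gripper opens to 85 mm and grips with 20 to 120 N. Pads are 22 mm wide; open, the fingers measure 114 mm over their backs; the gripper's body (76 mm by 85 mm) begins 54 mm behind the grasp point. The pads swing forward as they close: fully open they stand 13 mm farther back than shut.
Start: joints at [-1.19, 0.124, 1.65, -0, 1.367, -0.083], TCP at [0.291, -0.581, 0.231] pointing down, gripper open.
Joint ranges: [-2.61, 2.61], [-1.02, 2.33], [0.03, 2.71], [-1.35, 4.49], [0.32, 2.68], [-2.91, 2.91]. Speed limits (rad/s): [2.57, 2.57, 3.14, 3.14, 3.14, 3.14].

### API

Orientations are given as [roll, pitch, yaw] about the fixed x, y, z axes, in that order (R = Rz(yaw) Ry(pitch) Rx(roll)).
In Python, from plant import arm gives the robot as it stands.
- The arm moves only by the tool servo_tool, never from a script. Its argument "commands" is a list of rows, each an object with "delta_pos": the shift along the tool's x, y, z in cm, a list of three; "dr": the turn, a rotation vector about the tool's x, y, z in degrees, a list of three; "fingers": the opening, from 0 (shut) to 1 (fully open). In form: [{"delta_pos": [x, y, z], "dr": [wx, wy, wz], "fingers": fingers}, ...]. A call has 1 to 12 rows; each row shifts and turns the commanded pose from where the row before left it, along the tool's axes as they then stand; what a row does not reach is not made up. A row lasts 1/8 s, in which the tool goes at most 62.5 mm and 10.7 degrees, less where a joint would pass 70% of its speed; a pose out of reach is approached as far as the arm can. A call with a gripper value outside its range is refused whole. The fingers move at their own pace and stop on an object; "grip_force" is the grip in N (left out, the last holds). Time passes only in rows, so rows that do not move let the fingers close. It gives the time, the measured TCP pose, the force, the opening and the grip force at its end, in the units of the state.
- arm.sense(): the state, without advancing time (a new reading comes with each control period).
- arm.grab_frame(name): name is "scene" or "top" or "wrist"; returns a dict with "pixels" (480x640x3 uint8, blue, green, red), "fovy" (degrees; the focal length in pixels is half the picture's height over the tangent of half this angle, whatever the lens; pixels are square), "cx", "cy" (the principal point, pixels), "pose" (4x4, takes a point from camera to world coordinates). Camera axes: x right, y down, z forward; pixel columns grow to the right and rows downward; lengths in m; the calibration is good to about 2 mm. A picture is of the moment at which its call begins. There is no depth.
- arm.job_done(): hands the job in; it is judged then, once.
Trained networks look in a picture, given as the dict that the camera call returned (one of the last four; its "shot" number tells which), for a name from the list of things; names that differ only in an ending like _2 or _b are one class to them, and where a whole thing is asked for, a point or a joint stands for the part that bears it (a point fixed in the world has none). Each returns a list of dicts, best first, with "conf" (0 to 1); they miss things now and then, are a little off and sometimes report something else, mostly with a low value. They report only what shows in the picture. A call takes as long as a camera call. They do not tell look-alikes from the thing itself.
- arm.spot_in(query, picture): "position" ([x, y, z] in m, in world coordinates, good to about 4 mm: the middle of the surface that is visible of it).
- arm.regions_of(query, picture): "region" (480x640 bool, what is visible of it).
- arm.mark_of(query, picture): "position" ([x, y, z] in m, in world coordinates, good to about 4 mm: a listed point, or the origin of a listed thing).
The state is a dict: "t": time; "qpos": joint angles; "qd": joint speeds; "tau": joint torques, N m; "ee_pos": TCP position; "tcp_rot": TCP orientation; "wrist_force": force on the tool from outside, world axes, zero at the start; "moment": the same for the moment, N m; "width": finger opening in m; "grip_force": force on a finger pad.
Only numpy, scipy, OpenCV 4.12 (cv2) and the standard library are available. Lean on these libraries where they do the work, as an engineer would, in place of code of your own. Each camera call takes 0.05 s, during which the arm holds its last target. There are 200 camera calls.

## Working session

There is one attempt and no reset: what is moved stays moved. The work goes in short steps, Python scripts to look and compute and a tool call to move; the robot and the scene stay as the last step left them, time stands still between calls to the robot, and variables do not carry over. Pictures are saved under pics/ and viewed, at most 10 in all, crops included, and the job is handed in when it is done.

Besides the shell and the picture viewer there is one more tool, called after "Request:" as name([rows], argument=value, ...), one row to a line, values as JSON. servo_tool: Moves the arm, as the interface text tells. Its arguments: {"type":"object","properties":{"commands":{"type":"array","items":{"type":"object","properties":{"delta_pos":{"type":"array","items":{"type":"number"}},"dr":{"type":"array","items":{"type":"number"}},"fingers":{"type":"number"}}}},"grip_force":{"type":"number"}},"required":["commands"]}

```bash
mkdir -p pics; ls; cat > h.py <<'E'
import numpy as np, cv2
from plant import arm
np.set_printoptions(precision=4,suppress=True)
def proj(f,P):
    T=np.linalg.inv(f["pose"]);c=T[:3,:3]@np.array(P,float)+T[:3,3]
    k=240/np.tan(np.radians(f["fovy"])/2)
    return np.array([f["cx"]+k*c[0]/c[2],f["cy"]+k*c[1]/c[2]])
def onz(f,u,v,z):
    k=240/np.tan(np.radians(f["fovy"])/2)
    d=f["pose"][:3,:3]@np.array([(u-f["cx"])/k,(v-f["cy"])/k,1]);o=f["pose"][:3,3]
    return o+d*(z-o[2])/d[2]
E
python3 - <<'E'
from h import *
for n in["scene","top"]:
    f=arm.grab_frame(n);cv2.imwrite(f"pics/{n}0.png",f["pixels"])
    for q in["head","lever_hinge","lever_grip","chock","chock_center","tray","case","oil","socket","jar"]:
        for fn in [arm.mark_of]:
            for r in fn(q,f)[:3]:
                print(n,q,np.array(r["position"]),round(r["conf"],2),proj(f,r["position"]).round())
print(arm.sense())
E
```

```text
pics
scene head [ 0.5734  0.0196 -0.0041] 0.9 [322. 305.]
scene lever_hinge [ 0.6828 -0.0104  0.0902] 0.7 [345. 328.]
scene lever_grip [0.4579 0.0496 0.164 ] 0.65 [297. 228.]
scene chock [ 0.1821 -0.2918  0.0062] 0.74 [122. 273.]
scene chock [ 0.6842 -0.0096  0.0898] 0.71 [346. 328.]
scene chock [0.5373 0.038  0.0463] 0.68 [317. 280.]
scene chock_center [0.3197 0.5698 0.0398] 0.81 [405. 125.]
scene chock_center [ 0.1819 -0.2976  0.0382] 0.77 [115. 268.]
scene chock_center [0.5405 0.0366 0.0716] 0.74 [317. 276.]
scene tray [ 0.4787 -0.3411  0.0055] 0.7 [170. 373.]
scene tray [0.4534 0.0491 0.1624] 0.15 [295. 228.]
scene case [ 0.5077  0.3352 -0.0014] 0.75 [394. 216.]
scene oil [ 0.7526  0.2373 -0.0021] 0.96 [440. 300.]
scene socket [0.6843 0.2002 0.0013] 0.48 [408. 290.]
scene jar [ 0.7363 -0.2269  0.0002] 0.87 [285. 428.]
top head [0.5746 0.021  0.001 ] 0.63 [348. 219.]
top lever_hinge [ 0.6844 -0.01    0.0919] 0.85 [362. 176.]
top lever_hinge [0.5371 0.0379 0.0755] 0.75 [344. 227.]
top lever_grip [0.4538 0.0524 0.1629] 0.88 [340. 251.]
top chock [0.5408 0.0404 0.049 ] 0.82 [343. 227
[... 356 characters left out ...]
3 -0.0012] 0.69 [242. 237.]
top case [ 0.5075  0.3377 -0.0003] 0.87 [242. 239.]
top oil [ 0.7525  0.2389 -0.0009] 0.55 [278. 161.]
top socket [ 0.6849  0.1976 -0.002 ] 0.43 [291. 183.]
top jar [ 0.7366 -0.229   0.0013] 0.8 [430. 170.]
{'t': 1.1, 'qpos': array([-1.1895,  0.1238,  1.6503, -0.    ,  1.3675, -0.0826]), 'qd': array([-0.0011, -0.0004,  0.    , -0.0004,  0.0001,  0.0003]), 'tau': array([  0.0009, -42.3602, -36.5759,   0.    ,   0.0006,  -0.    ]), 'ee_pos': array([ 0.2908, -0.5813,  0.2313]), 'tcp_rot': array([-3.1415,  0.    ,  0.4638]), 'wrist_force': array([-0.1478,  0.4942,  0.8094]), 'moment': array([ 0.0403, -0.0249,  0.0055]), 'grip_force': 0.0, 'width': 0.08519441233986004}
```

View pics/top0.png

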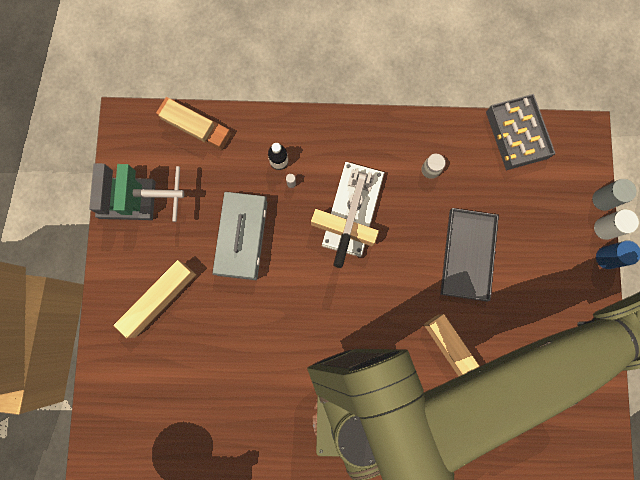

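View pics/scene0.png

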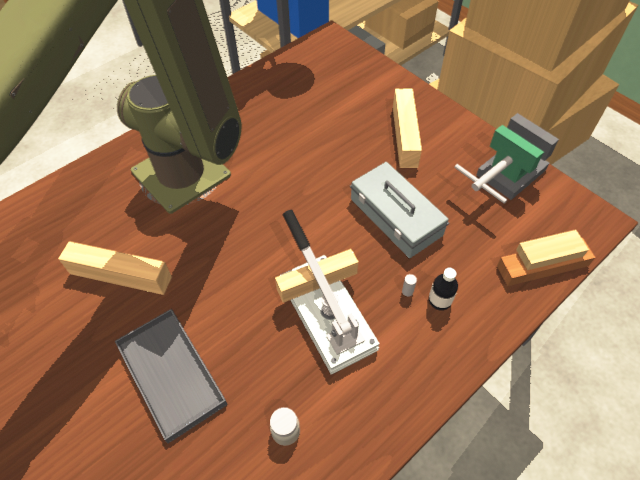

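Four chock-like blocks show in the top picture: (344,227) on the head under the lever, (155,298), (452,345) and (195,120). Only the one at (344,227) stands on the head crosswise under the lever. I'll confirm it in an enlarged crop and measure its size.

```bash
python3 - <<'E'
from h import *
f=arm.grab_frame("top");p=f["pixels"]
c=cv2.resize(p[155:275,300:400],None,fx=5,fy=5,interpolation=cv2.INTER_CUBIC);cv2.imwrite("pics/crop1.png",c)
R=[r for r in arm.regions_of("chock",f)]
for r in R:
    m=r["region"];ys,xs=np.nonzero(m);
    q=cv2.minAreaRect(np.c_[xs,ys].astype(np.float32));b=cv2.boxPoints(q)
    print(r["conf"],m.sum(),xs.mean().round(),ys.mean().round(),q)
    z=.1 if abs(xs.mean()-344)<15 else .055
    print(np.array([onz(f,*x,z) for x in b])[:,:2])
for r in arm.regions_of("tray",f)[:2]:
    ys,xs=np.nonzero(r["region"]);b=cv2.boxPoints(cv2.minAreaRect(np.c_[xs,ys].astype(np.float32)))
    print("tray",r["conf"],np.array([onz(f,*x,.028) for x in b])[:,:2])
print(f["pose"],f["fovy"])
E
```

```text
0.79 1012 343.0 227.0 ((343.6714782714844, 227.01002502441406), (67.155517578125, 17.88611602783203), 19.29004669189453)
[[ 0.5362  0.1379]
 [ 0.5854  0.1225]
 [ 0.5262 -0.0577]
 [ 0.4775 -0.0414]]
0.75 2217 154.0 299.0 ((154.50001525878906, 299.5000305175781), (24.041629791259766, 93.33808135986328), 45.0)
[[0.2461 0.6803]
 [0.4373 0.5082]
 [0.3896 0.4568]
 [0.2003 0.6292]]
0.75 1448 450.0 344.0 ((450.730712890625, 344.34613037109375), (65.73197937011719, 23.020061492919922), 56.3099365234375)
[[ 0.2681 -0.1916]
 [ 0.3054 -0.2465]
 [ 0.1554 -0.3471]
 [ 0.1194 -0.2926]]
tray 0.74 [[ 0.3476 -0.2448]
 [ 0.6161 -0.2765]
 [ 0.6036 -0.43  ]
 [ 0.3355 -0.3942]]
[[ 0.0232 -0.9882  0.1514  0.2488]
 [-0.9996 -0.0254 -0.0126  0.1188]
 [ 0.0163 -0.151  -0.9884  1.5117]
 [ 0.      0.      0.      1.    ]] 50.33853092200836
```

View pics/crop1.png

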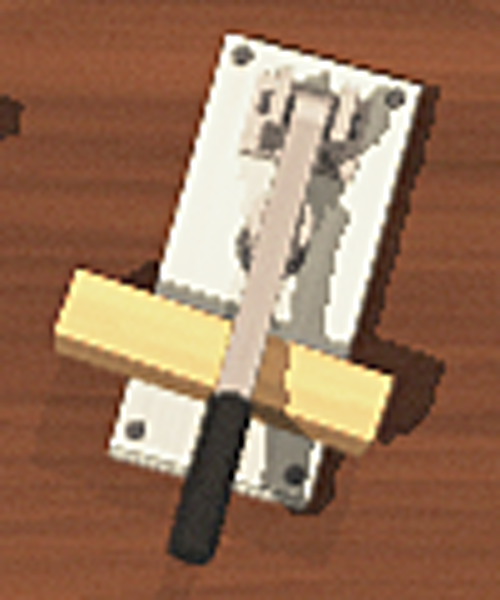

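The crop confirms it: the block lies crosswise under the bar, with top far corners at crop (80,268) and (397,377), ends sticking out on both sides, and a length:width ratio of about 190:40. Next I compute its pose.

```bash
python3 - <<'E'
from h import *
f=arm.grab_frame("top")
P=[onz(f,300+u/5,155+v/5,.1)[:2] for u,v in[(80,268),(397,377),(57,335),(370,437)]]
print(np.array(P)); d=P[0]-P[1];L=np.linalg.norm(d);d/=L;print("len",L,"yaw",np.arctan2(-d[0],d[1]))
n=np.array([d[1],-d[0]]);c=(P[0]+P[1])/2-n*.02;print("centre",c)
g=c-d*.07;s=arm.sense();print("grasp",g,"delta",g-s["ee_pos"][:2])
for k in(1,-1):
  for j in(1,-1):print(proj(f,[*(c+d*.095*k+n*.02*j),.1]))
print([proj(f,[*(c+d*.095*k-n*.02),.045]) for k in(1,-1)])
E
```

```text
[[ 0.5822  0.1194]
 [ 0.5241 -0.0607]
 [ 0.5432  0.1314]
 [ 0.4894 -0.0457]]
len 0.18928198788296208 yaw -0.3118122322681636
centre [0.5341 0.0355]
grasp [ 0.5126 -0.0311] delta [0.2219 0.5502]
[315.8803 208.5588]
[311.1925 221.624 ]
[379.5208 230.4415]
[375.0744 243.6567]
[array([311.2657, 225.4842]), array([372.8136, 246.7288])]
```

Request:
servo_tool([
  {"delta_pos":[3.7,-3.27,0],"fingers":1},
  {"delta_pos":[3.7,-3.27,0]},
  {"delta_pos":[3.7,-3.27,0]},
  {"delta_pos":[3.7,-3.27,0]},
  {"delta_pos":[3.7,-3.27,0]},
  {"delta_pos":[3.7,-3.27,0]},
  {"delta_pos":[3.7,-3.27,0]},
  {"delta_pos":[3.7,-3.27,0]},
  {"delta_pos":[3.7,-3.27,0]},
  {"delta_pos":[3.7,-3.27,0]},
  {"delta_pos":[3.7,-3.27,0]},
  {"delta_pos":[3.7,-3.27,0]},
])

```text
schema error: expected keys delta_pos, dr, fingers
```

Request:
servo_tool([
  {"dr":[0,0,-9.1]},
  {"dr":[0,0,-9.1]},
  {"dr":[0,0,-9.1]},
  {"dr":[0,0,-9.1]},
  {"dr":[0,0,-9.1]},
  {"dr":[0,0,0]},
])

```text
schema error: expected keys delta_pos, dr, fingers
```

```bash
python3 - <<'E'
from h import *
f=arm.grab_frame("wrist");cv2.imwrite("pics/w1.png",f["pixels"])
print(arm.sense()["ee_pos"],arm.sense()["tcp_rot"])
c=np.array([.5341,.0355]);d=np.array([np.sin(.312),np.cos(.312)]);n=np.array([d[1],-d[0]])
print([proj(f,[*(c+d*.095*k+n*.02*j),.1]).round() for k in(1,-1) for j in(1,-1)])
E
```

```text
[ 0.2907 -0.5814  0.2313] [ 3.1416 -0.      0.4638]
[array([-1342., -1624.]), array([-1319., -1416.]), array([-589., -841.]), array([-610., -722.])]
```

View pics/w1.png

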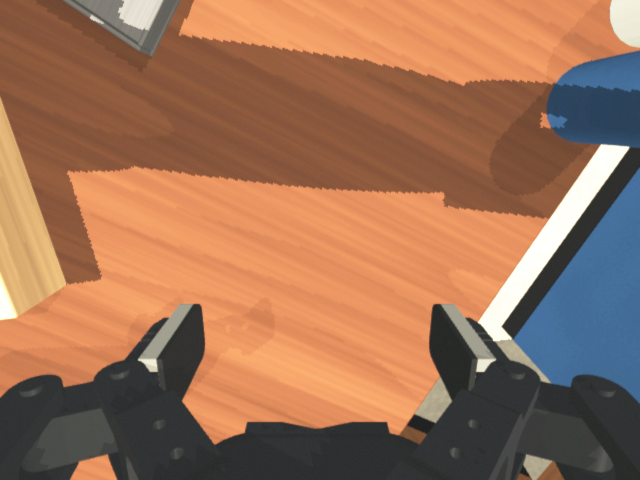

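The moves were refused because every row needs all three keys. The wrist picture still shows the start pose: bench, tray corner at (150,40) and fingers at (180,340)/(460,340). I'll resend the moves with full rows.

Request:
servo_tool([
  {"delta_pos":[3.7,-3.27,0],"dr":[0,0,0],"fingers":1},
  {"delta_pos":[3.7,-3.27,0],"dr":[0,0,0],"fingers":1},
  {"delta_pos":[3.7,-3.27,0],"dr":[0,0,0],"fingers":1},
  {"delta_pos":[3.7,-3.27,0],"dr":[0,0,0],"fingers":1},
  {"delta_pos":[3.7,-3.27,0],"dr":[0,0,0],"fingers":1},
  {"delta_pos":[3.7,-3.27,0],"dr":[0,0,0],"fingers":1},
  {"delta_pos":[3.7,-3.27,0],"dr":[0,0,0],"fingers":1},
  {"delta_pos":[3.7,-3.27,0],"dr":[0,0,0],"fingers":1},
  {"delta_pos":[3.7,-3.27,0],"dr":[0,0,0],"fingers":1},
  {"delta_pos":[3.7,-3.27,0],"dr":[0,0,0],"fingers":1},
  {"delta_pos":[3.7,-3.27,0],"dr":[0,0,0],"fingers":1},
  {"delta_pos":[3.7,-3.27,0],"dr":[0,0,0],"fingers":1},
])

```text
t: 2.85
ee_pos: [0.5128, -0.0302, 0.2316]
tcp_rot: [3.141, -0.001, 0.464]
wrist_force: [-0.2, -0.7, -0.0]
width: 0.0856
grip_force: 0.0
```

Request:
servo_tool([
  {"delta_pos":[0,0,0],"dr":[0,0,-9.1],"fingers":1},
  {"delta_pos":[0,0,0],"dr":[0,0,-9.1],"fingers":1},
  {"delta_pos":[0,0,0],"dr":[0,0,-9.1],"fingers":1},
  {"delta_pos":[0,0,0],"dr":[0,0,-9.1],"fingers":1},
  {"delta_pos":[0,0,0],"dr":[0,0,-9.1],"fingers":1},
  {"delta_pos":[0,0,0],"dr":[0,0,0],"fingers":1},
])

```text
t: 3.6
ee_pos: [0.5123, -0.0318, 0.2314]
tcp_rot: [3.141, -0.0, 1.256]
wrist_force: [-0.1, 1.4, -0.6]
width: 0.0855
grip_force: 0.0
```

```bash
python3 - <<'E'
from h import *
f=arm.grab_frame("wrist");cv2.imwrite("pics/w2.png",f["pixels"])
print(arm.sense()["ee_pos"],arm.sense()["tcp_rot"])
c=np.array([.5341,.0355]);d=np.array([np.sin(.312),np.cos(.312)]);n=np.array([d[1],-d[0]])
print([proj(f,[*(c+d*.095*k+n*.02*j),.1]).round() for k in(1,-1) for j in(1,-1)])
E
```

```text
[ 0.5123 -0.0318  0.2314] [ 3.1414 -0.      1.2552]
[array([348., -41.]), array([282., -41.]), array([343., 255.]), array([289., 255.])]
```

View pics/w2.png

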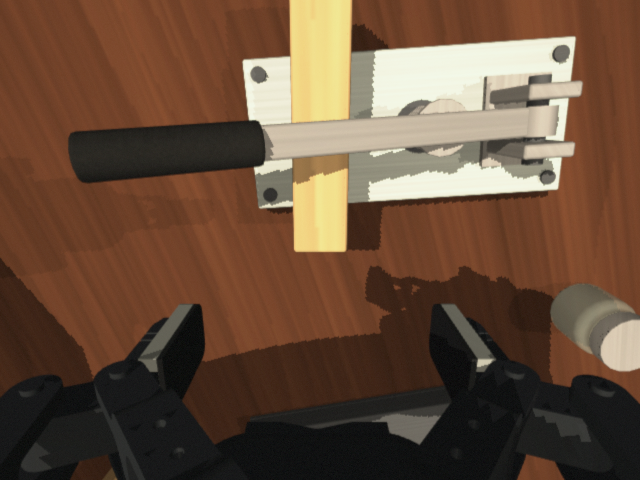

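The wrist view shows the chock's near end at (293–347, 251), about 3 mm to the right of the prediction. The lever is at row 140, clear of the fingers. I'll shift slightly and go down.

Request:
servo_tool([
  {"delta_pos":[-0.3,0.3,2],"dr":[0,0,0],"fingers":1},
  {"delta_pos":[0,0,3.5],"dr":[0,0,0],"fingers":1},
  {"delta_pos":[0,0,3.5],"dr":[0,0,0],"fingers":1},
  {"delta_pos":[0,0,3.5],"dr":[0,0,0],"fingers":1},
  {"delta_pos":[0,0,2.5],"dr":[0,0,0],"fingers":1},
  {"delta_pos":[0,0,1.5],"dr":[0,0,0],"fingers":1},
  {"delta_pos":[0,0,0.8],"dr":[0,0,0],"fingers":1},
  {"delta_pos":[0,0,0],"dr":[0,0,0],"fingers":1},
])

```text
t: 4.65
ee_pos: [0.5142, -0.0356, 0.0581]
tcp_rot: [-3.141, 0.0, 1.258]
wrist_force: [-0.4, -0.1, -0.1]
width: 0.0854
grip_force: 0.0
```

Request:
servo_tool([
  {"delta_pos":[0,0,0],"dr":[0,0,0],"fingers":0},
  {"delta_pos":[0,0,0],"dr":[0,0,0],"fingers":0},
  {"delta_pos":[0,0,0],"dr":[0,0,0],"fingers":0},
  {"delta_pos":[0,0,0],"dr":[0,0,0],"fingers":0},
  {"delta_pos":[0,0,0],"dr":[0,0,0],"fingers":0},
  {"delta_pos":[0,0,0],"dr":[0,0,0],"fingers":0},
  {"delta_pos":[0,0,0],"dr":[0,0,0],"fingers":0},
  {"delta_pos":[0,0,0],"dr":[0,0,0],"fingers":0},
], grip_force=80)

```text
t: 5.65
ee_pos: [0.515, -0.0358, 0.0594]
tcp_rot: [3.14, -0.0, 1.258]
wrist_force: [0.1, -0.8, 5.7]
width: 0.0395
grip_force: 80.7
```

Request:
servo_tool([
  {"delta_pos":[0,0,-0.5],"dr":[0,0,0],"fingers":0},
  {"delta_pos":[0,0,-0.5],"dr":[0,0,0],"fingers":0},
  {"delta_pos":[-1,0,0],"dr":[0,0,0],"fingers":0},
  {"delta_pos":[-2,0,0],"dr":[0,0,0],"fingers":0},
  {"delta_pos":[-2,0,0],"dr":[0,0,0],"fingers":0},
  {"delta_pos":[-2,0,0],"dr":[0,0,0],"fingers":0},
  {"delta_pos":[-2,0,0],"dr":[0,0,0],"fingers":0},
  {"delta_pos":[-2,0,0],"dr":[0,0,0],"fingers":0},
  {"delta_pos":[-2,0,0],"dr":[0,0,0],"fingers":0},
  {"delta_pos":[-2,0,0],"dr":[0,0,0],"fingers":0},
  {"delta_pos":[-1,0,0],"dr":[0,0,0],"fingers":0},
  {"delta_pos":[0,0,0],"dr":[0,0,0],"fingers":0},
])

```text
t: 7.15
ee_pos: [0.4646, -0.1882, 0.0681]
tcp_rot: [-3.141, -0.0, 1.257]
wrist_force: [0.3, 0.9, -1.8]
width: 0.0389
grip_force: 80.4
```

```bash
python3 - <<'E'
from h import *
f=arm.grab_frame("scene");cv2.imwrite("pics/s2.png",f["pixels"])
E
```

```text
(no output)
```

View pics/s2.png

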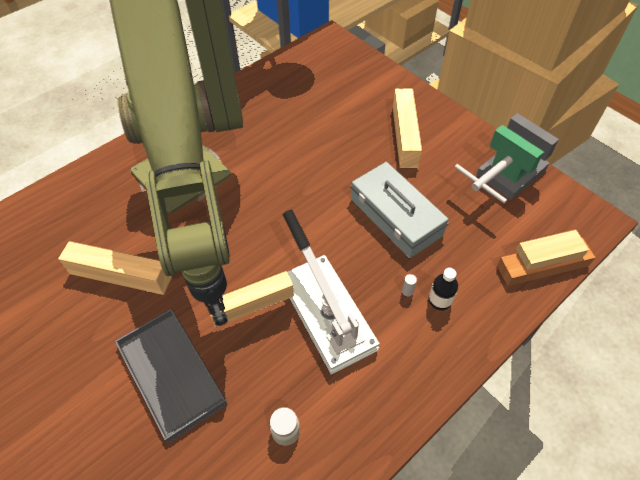

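The picture shows the chock held level at (258,300), free of the lever (still up), with the tray at (170,375). I'll lift it, carry it over, and turn it along the tray.

Request:
servo_tool([
  {"delta_pos":[0,0,-1.5],"dr":[0,0,0],"fingers":0},
  {"delta_pos":[0,0,-2],"dr":[0,0,0],"fingers":0},
  {"delta_pos":[0,0,-1.5],"dr":[0,0,0],"fingers":0},
  {"delta_pos":[-2,-0.24,0],"dr":[0,0,0],"fingers":0},
  {"delta_pos":[-3.1,-0.35,0],"dr":[0,0,0],"fingers":0},
  {"delta_pos":[-3.1,-0.35,0],"dr":[0,0,0],"fingers":0},
  {"delta_pos":[-3.1,-0.35,0],"dr":[0,0,0],"fingers":0},
  {"delta_pos":[-2.5,-0.25,0],"dr":[0,0,0],"fingers":0},
  {"delta_pos":[-1.46,-0.2,0],"dr":[0,0,0],"fingers":0},
])

```text
t: 8.32
ee_pos: [0.4014, -0.3285, 0.1191]
tcp_rot: [3.141, 0.0, 1.257]
wrist_force: [0.0, -0.0, -2.4]
width: 0.0391
grip_force: 80.5
```

Request:
servo_tool([
  {"delta_pos":[0,0,0],"dr":[0,0,4],"fingers":0},
  {"delta_pos":[0,0,0],"dr":[0,0,8],"fingers":0},
  {"delta_pos":[0,0,0],"dr":[0,0,9],"fingers":0},
  {"delta_pos":[0,0,0],"dr":[0,0,9],"fingers":0},
  {"delta_pos":[0,0,0],"dr":[0,0,9],"fingers":0},
  {"delta_pos":[0,0,0],"dr":[0,0,9],"fingers":0},
  {"delta_pos":[0,0,0],"dr":[0,0,9],"fingers":0},
  {"delta_pos":[0,0,0],"dr":[0,0,9],"fingers":0},
  {"delta_pos":[0,0,0],"dr":[0,0,8.8],"fingers":0},
  {"delta_pos":[0,0,0],"dr":[0,0,4],"fingers":0},
  {"delta_pos":[0,0,0],"dr":[0,0,0],"fingers":0},
])

```text
t: 9.7
ee_pos: [0.4017, -0.3272, 0.1185]
tcp_rot: [-3.141, 0.0, -0.116]
wrist_force: [0.0, 1.2, -2.1]
width: 0.0391
grip_force: 80.6
```

```bash
python3 - <<'E'
from h import *
f=arm.grab_frame("scene");cv2.imwrite("pics/s3.png",f["pixels"])
print([np.round(r["position"],3) for r in arm.mark_of("chock",f)],[(np.round(r["position"],3),r["conf"]) for r in arm.mark_of("tray",f)])
E
```

```text
[array([ 0.478, -0.334,  0.104]), array([ 0.322,  0.57 , -0.005])] [(array([ 0.478, -0.342,  0.   ]), 0.8)]
```

View pics/s3.png

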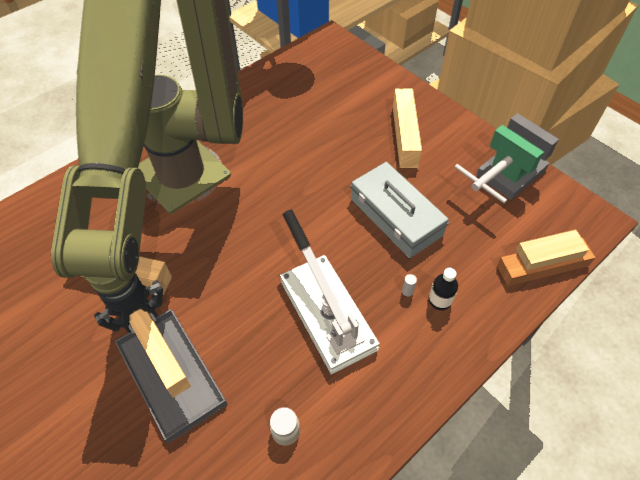

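The chock hangs over the tray at (160,360), aligned with it and centred within about 8 mm. I'll lower and release it.

Request:
servo_tool([
  {"delta_pos":[0,0.4,2],"dr":[0,0,0],"fingers":0},
  {"delta_pos":[0,0,2.5],"dr":[0,0,0],"fingers":0},
  {"delta_pos":[0,0,2.5],"dr":[0,0,0],"fingers":0},
  {"delta_pos":[0,0,1.5],"dr":[0,0,0],"fingers":0},
  {"delta_pos":[0,0,0.7],"dr":[0,0,0],"fingers":0},
  {"delta_pos":[0,0,0.4],"dr":[0,0,0],"fingers":0},
  {"delta_pos":[0,0,0.3],"dr":[0,0,0],"fingers":0},
  {"delta_pos":[0,0,0],"dr":[0,0,0],"fingers":0},
])

```text
t: 10.85
ee_pos: [0.4012, -0.3318, 0.0197]
tcp_rot: [3.141, -0.001, -0.117]
wrist_force: [0.7, -0.5, -1.2]
width: 0.0392
grip_force: 80.5
```

Request:
servo_tool([
  {"delta_pos":[0,0,0.15],"dr":[0,0,0],"fingers":0},
  {"delta_pos":[0,0,0],"dr":[0,0,0],"fingers":0.75},
  {"delta_pos":[0,0,0],"dr":[0,0,0],"fingers":0.75},
  {"delta_pos":[0,0,0],"dr":[0,0,0],"fingers":0.75},
  {"delta_pos":[0,0,0],"dr":[0,0,0],"fingers":0.75},
  {"delta_pos":[0,0,0],"dr":[0,0,0],"fingers":0.75},
  {"delta_pos":[0,0,-2],"dr":[0,0,0],"fingers":0.75},
  {"delta_pos":[0,0,-4],"dr":[0,0,0],"fingers":0.75},
  {"delta_pos":[0,0,-5],"dr":[0,0,0],"fingers":0.75},
  {"delta_pos":[0,0,-6],"dr":[0,0,0],"fingers":0},
  {"delta_pos":[0,0,-5],"dr":[0,0,0],"fingers":0},
  {"delta_pos":[0,0,0],"dr":[0,0,0],"fingers":0},
])

```text
t: 12.35
ee_pos: [0.403, -0.3336, 0.244]
tcp_rot: [3.135, -0.008, -0.117]
wrist_force: [1.1, 0.5, -0.6]
width: 0.0092
grip_force: 0.0
```

```bash
python3 - <<'E'
from h import *
print(arm.sense()["wrist_force"])
for n in["scene","top"]:
    f=arm.grab_frame(n);cv2.imwrite(f"pics/{n}4.png",f["pixels"])
    for q in["chock_center","lever_hinge","lever_grip"]: print(n,q,[(np.round(r["position"],4),round(r["conf"],2)) for r in arm.mark_of(q,f)])
E
```

```text
[ 1.0853  0.4744 -0.5726]
scene chock_center [(array([ 0.4789, -0.3424,  0.0328]), 0.89), (array([0.3213, 0.5711, 0.0375]), 0.72), (array([ 0.181 , -0.2973,  0.0367]), 0.66)]
scene lever_hinge [(array([ 0.6811, -0.0089,  0.0941]), 0.85)]
scene lever_grip [(array([0.4568, 0.0477, 0.1636]), 0.74)]
top chock_center [(array([ 0.4802, -0.3433,  0.0333]), 0.92), (array([0.3193, 0.5716, 0.0367]), 0.87), (array([0.5109, 0.3374, 0.0023]), 0.42)]
top lever_hinge [(array([ 0.6766, -0.0103,  0.0903]), 0.88)]
top lever_grip [(array([0.4517, 0.0486, 0.165 ]), 0.83), (array([0.5765, 0.0193, 0.0029]), 0.44)]
```

View pics/scene4.png

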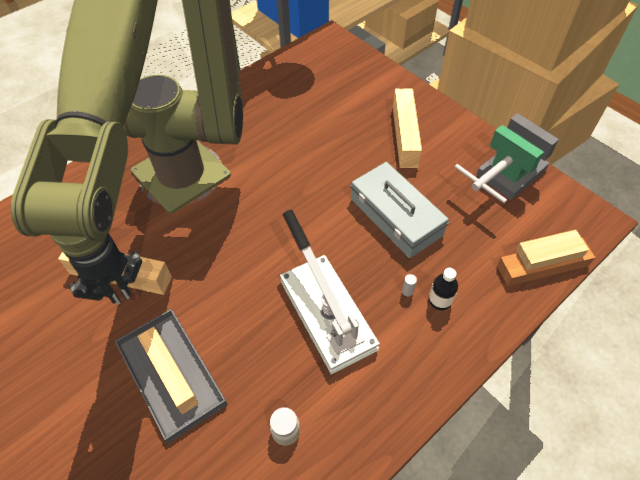

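The chock lies flat in the tray at (170,370) with its centre at about (0.479,-0.343,0.033). The lever is still up and nothing else has moved. Next I go over the handle.

Request:
servo_tool([
  {"delta_pos":[0,-2.3,0],"dr":[0,0,0],"fingers":0},
  {"delta_pos":[0,-4.5,0],"dr":[0,0,0],"fingers":0},
  {"delta_pos":[0,-4.5,0],"dr":[0,0,0],"fingers":0},
  {"delta_pos":[0,-4.5,0],"dr":[0,0,0],"fingers":0},
  {"delta_pos":[0,-4.5,0],"dr":[0,0,0],"fingers":0},
  {"delta_pos":[0,-4.5,0],"dr":[0,0,0],"fingers":0},
  {"delta_pos":[0,-4.5,0],"dr":[0,0,0],"fingers":0},
  {"delta_pos":[0,-4.5,0],"dr":[0,0,0],"fingers":0},
  {"delta_pos":[0,-3,0],"dr":[0,0,0],"fingers":0},
  {"delta_pos":[0,-2,0],"dr":[0,0,0],"fingers":0},
  {"delta_pos":[0,0,0],"dr":[0,0,0],"fingers":0},
])

```text
t: 14.12
ee_pos: [0.4457, 0.0554, 0.2375]
tcp_rot: [-3.142, 0.001, -0.114]
wrist_force: [-0.8, -0.4, 0.4]
width: 0.0001
grip_force: 0.0
```

Request:
servo_tool([
  {"delta_pos":[0,0,2],"dr":[0,0,0],"fingers":0},
  {"delta_pos":[0,0,2],"dr":[0,0,0],"fingers":0},
  {"delta_pos":[0,0,1],"dr":[0,0,0],"fingers":0},
  {"delta_pos":[0,0,0],"dr":[0,0,0],"fingers":0},
])

```text
t: 14.62
ee_pos: [0.4455, 0.0533, 0.186]
tcp_rot: [3.141, 0.003, -0.118]
wrist_force: [0.8, -0.5, 0.5]
width: -0.0003
grip_force: 0.0
```

```bash
python3 - <<'E'
from h import *
print(arm.sense()["ee_pos"],arm.sense()["wrist_force"])
f=arm.grab_frame("wrist");a=f["pixels"];g=arm.grab_frame("scene")
cv2.imwrite("pics/w5.png",np.hstack([cv2.resize(a,(400,300)),cv2.resize(g["pixels"][130:370,180:500],(400,300))]))
E
```

```text
[0.4455 0.0533 0.186 ] [ 0.8297 -0.479   0.5146]
```

View pics/w5.png

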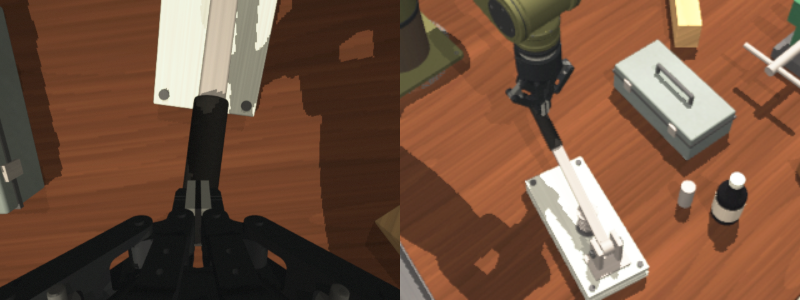

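The wrist view shows the shut fingertips centred on the black handle at (203,190). I'll press down.

Request:
servo_tool([
  {"delta_pos":[0,0,0.6],"dr":[0,0,0],"fingers":0},
  {"delta_pos":[0,0,0.8],"dr":[0,0,0],"fingers":0},
  {"delta_pos":[0,0,0.8],"dr":[0,0,0],"fingers":0},
  {"delta_pos":[0,0,0.8],"dr":[0,0,0],"fingers":0},
  {"delta_pos":[0,0,0.8],"dr":[0,0,0],"fingers":0},
  {"delta_pos":[0,0,0.8],"dr":[0,0,0],"fingers":0},
  {"delta_pos":[0,0,0.8],"dr":[0,0,0],"fingers":0},
  {"delta_pos":[0,0,0.8],"dr":[0,0,0],"fingers":0},
  {"delta_pos":[0,0,0.6],"dr":[0,0,0],"fingers":0},
  {"delta_pos":[0,0,0.4],"dr":[0,0,0],"fingers":0},
  {"delta_pos":[0,0,0.3],"dr":[0,0,0],"fingers":0},
  {"delta_pos":[0,0,0],"dr":[0,0,0],"fingers":0},
])

```text
t: 16.23
ee_pos: [0.4457, 0.054, 0.1123]
tcp_rot: [-3.141, 0.002, -0.117]
wrist_force: [-3.7, 0.6, 6.4]
width: -0.0001
grip_force: 3.5
```

Request:
servo_tool([
  {"delta_pos":[0,0,0.3],"dr":[0,0,0],"fingers":0},
  {"delta_pos":[0,0,0.3],"dr":[0,0,0],"fingers":0},
  {"delta_pos":[0,0,0.3],"dr":[0,0,0],"fingers":0},
  {"delta_pos":[0,0,0],"dr":[0,0,0],"fingers":0},
  {"delta_pos":[0,0,0],"dr":[0,0,0],"fingers":0},
  {"delta_pos":[0,0,0],"dr":[0,0,0],"fingers":0},
  {"delta_pos":[0,0,0],"dr":[0,0,0],"fingers":0},
])

```text
t: 17.1
ee_pos: [0.4456, 0.054, 0.1036]
tcp_rot: [-3.141, 0.003, -0.117]
wrist_force: [-5.3, 1.3, 7.0]
width: -0.0002
grip_force: 3.8
```

```bash
python3 - <<'E'
from h import *
s=arm.sense();print(s["ee_pos"],s["wrist_force"])
g=arm.grab_frame("scene");t=arm.grab_frame("top")
for n,f in(("s",g),("t",t)):
    for q in["lever_hinge","lever_grip","chock_center"]: print(n,q,[(np.round(r["position"],4),round(r["conf"],2)) for r in arm.mark_of(q,f)[:2]])
cv2.imwrite("pics/s6.png",cv2.resize(g["pixels"][130:370,180:500],(800,600)))
E
```

```text
[0.4456 0.054  0.1036] [-5.2846  1.2973  6.9786]
s lever_hinge [(array([ 0.685 , -0.0089,  0.0929]), 0.87)]
s lever_grip [(array([0.446 , 0.0503, 0.0907]), 0.83)]
s chock_center [(array([ 0.4799, -0.3407,  0.0311]), 0.78), (array([0.3203, 0.5723, 0.0367]), 0.78)]
t lever_hinge [(array([ 0.6816, -0.0109,  0.0928]), 0.89), (array([ 0.4741, -0.3383, -0.0033]), 0.18)]
t lever_grip [(array([0.444 , 0.052 , 0.0919]), 0.96)]
t chock_center [(array([ 0.478 , -0.3426,  0.033 ]), 0.97), (array([0.3215, 0.5718, 0.0382]), 0.89)]
```

View pics/s6.png

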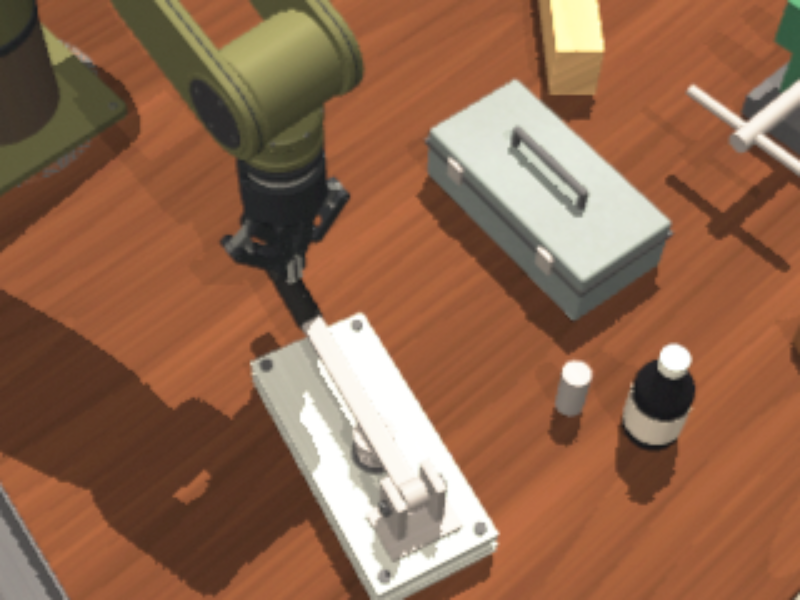

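The lever is level: the hand presses the handle at (290,285), the grip point is at z ≈ 0.091 against 0.090 for level, and the push is about 7 N. The chock stays in the tray, so I hand in.

```bash
python3 -c "
from h import *
print(arm.job_done())"
```

```text
the job is handed in; nothing more can be done
None
```

The job is handed in, with no verdict shown: by my last measurements the chock lies flat in the tray, and the arm holds the lever level with about 7 N on the handle.

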